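Catch the biscuits in the cake tin

ROBOT

A 6-joint arm with a two-finger parallel gripper is mounted at the origin on a cart in front of the work surface, level with it; the furniture and walls round the work are solid. World frame = base frame: x ahead of the robot, y to its left, z up, the work surface at z = 0. Lengths are in m, angles in rad, forces in N, time in s.
With the tool pointing down it reaches from about 0.35 to 0.85 m from the base axis. Payload 8.1 kg.
Tool frame: the origin (TCP) lies between the finger pads; the fingertips stand 14 mm ahead of it and the grasp point (between the pads) lies 5 mm behind it; z points along the fingers, y is the line along which they close (so a half turn about z gives the same grasp; the last joint's range is limited). The gripper opens to 93 mm and grips with 3 to 60 N. Pads are 15 mm wide; open, the fingers measure 128 mm over their backs; the gripper's body (75 mm by 188 mm) begins 65 mm behind the grasp point.
Start: joints at [-1.279, 0.13, 1.488, -0, 1.523, -0.085], TCP at [0.221, -0.558, 0.233] pointing down, gripper open.
Joint ranges: [-2.96, 2.96], [-0.89, 2.26], [0.02, 2.5], [-1.34, 4.48], [0, 2.73], [-2.66, 2.66]. Speed limits (rad/s): [2.39, 2.39, 2.79, 3.14, 3.14, 3.14].

INTERFACE

Orientations are given as a rotation vector (axis times angle).
In Python, from plant import robot gives the robot as it stands.
- The arm moves only by the tool arm_command, never from a script. Its argument "targets" is a list of rows, each an object of numbers: "x", "y", "z": the shift along the world's x, y, z in units of 500 mm (1.0 is 500 mm); "rx", "ry", "rz": the turn, a rotation vector about the world's x, y, z in units of 2 rad (1.0 is 2 rad); "claw": the closure in counts, from 0 (fully open) to 255 (shut). In form: [{"x": .., "y": .., "z": .., "rx": .., "ry": .., "rz": .., "claw": ..}, ...]. A call has 1 to 10 rows; each row is the pose to reach, as a shift and turn from the pose commanded when the call began; what a row does not reach only later rows make up. A row lasts 1/12 s, in which the tool goes at most 41.7 mm and 7.16 degrees, less where a joint would pass 70% of its speed; a pose out of reach is approached as far as the arm can. A call with a number of a shift or a turn outside -1 to 1 is refused whole. A call with a gripper value outside its range is refused whole. The fingers move at their own pace and stop on an object; "squeeze" is the grip in N (left out, the last holds). Time passes only in rows, so rows that repeat a pose let the fingers close. It gives the time, the measured TCP pose, the force, the opening and the grip force at its end, in the units of the state.
- robot.read_state(): the state, without advancing time (a new reading comes with each control period).
- robot.read_camera(name): name is "scene" or "top" or "wrist"; returns (picture, depth): 400x640x3 uint8, red, green, blue; 400x640 float32, m along the optical axis (not along the pixel's ray), 0 where there is no reading.
- robot.get_calibration(name): a dict with "intrinsics" (3x3 intrinsics, pixels), "origin" and "orientation" of the camera in the world. Camera axes: x right, y up, looking along -z (the intrinsics and any distortion apply to the point x, -y, -z); pixel columns grow to the right and rows downward; lengths in m; the calibration is good to about 2 mm. A picture is of the moment at which its call begins: read the wrist's pose just before it. get_calibration takes no time and is no camera call; for the wrist camera it gives the pose at the moment of the call.
- robot.close_job(): hands the job in; it is judged then, once.
The state is a dict: "t": time; "q": joint angles; "dq": joint speeds; "joint_torque": joint torques, N m; "tool_pos": TCP position; "orientation": TCP orientation; "force": force on the tool from outside, world axes, zero at the start; "wrist_torque": the same for the moment, N m; "opening": finger opening in m; "gripper_force": force on a finger pad.
Only numpy, scipy, OpenCV 4.12 (cv2) and the standard library are available. Lean on these libraries where they do the work, as an engineer would, in place of code of your own. Each camera call takes 0.05 s, during which the arm holds its last target. There are 200 camera calls.

TASK

Pick up the straight-sided round cake tin and hold it up under the lip of the snack dispenser's chute, gently pushing the paddle back with the tin so that the gate drops and all three biscuits slide down into the tin. Then set the tin, with the three biscuits in it, down upright on the worktop and let go; spill no biscuit and leave the mixing bowl where it stands.

Things in the scene. Friction and masses are not known exactly. Their poses are not given: they have to be found in the camera images.
- cake_tin_center (a point): Round open cake tin, plain bare metal, upright straight sides, flat bottom, no handle: 200 mm across (outer radius 100), 70 mm high, wall and bottom 4 mm, a thin rolled rim, 0.13 kg, loose. Point on its axis half-way up, 35 mm above its underside and below the rim; z up its axis. Pinch the wall anywhere round the rim from above, one finger in, one out (30 N grip holds it level).
- mixing_bowl: Orange plastic mixing bowl with sloping sides, 211 mm across, 88 mm high, loose; origin at the centre of its underside, z up. To be left alone. The tin and the bowl stand left and right in front of the dispenser, either way round.
- chute_lip (a point): Middle of the lower lip of the dispenser's chute floor, 240 mm above the worktop; the dispenser is fixed, its x points level from the lip back to the stand, z up. Metal chute, 42 mm wide outside, rising at 30 degrees towards +x, on a wooden stand whose foot starts 80 mm and post 110 mm behind the lip. Biscuits drop from the lip and fly up to 90 mm forwards (-x).
- gate (a point): Middle of the top edge, when shut, of the upright gate plate (30 mm wide, 40 mm high), 6 mm in front (-x) of the lip and 18 mm above it; axes as for the lip; the point stays there when the gate moves. The gate swings down when the paddle is pushed and then reaches down to 176 mm above the worktop: keep the tin's rim below that.
- paddle_face (a point): Point on the front (-x) face of the black paddle plate at rest where the tin's rim should push, 155 mm above the worktop, 20 mm behind (+x of) the lip; axes as for the lip, push along +x. The plate is 44 mm wide and spans 110 to 175 mm above the worktop (a standing tin passes below it). Pushed there, 29 mm opens the gate enough, 36 to 44 mm well; hard stop at 49 mm. Spring 1 to 2 N.
- paddle (a joint): Swing of the paddle and its gate about their hinge, rad: 0 at rest (gate up, shut), grows as the paddle is pushed back, 0.52 at the hard stop; the biscuits slide over the gate from about 0.3. A spring shuts it again.
- biscuit_1: The lowest of three chunky biscuits lined up in the chute behind the gate, 28 x 26 x 16 mm, 20 g, loose, brown with rounded edges; origin at the centre of its underside. They slide by themselves once the gate is down, within about 1 s.
- biscuit_2: The second biscuit, same size, just above the first.
- biscuit_3: The third biscuit, same size, the topmost.
- dispenser: The whole dispenser with its paddle: wooden foot 130 x 150 mm, post, metal chute, 0.33 m high, fixed to the worktop. Origin on the worktop 90 mm behind (+x of) the lip; axes as for the lip. Do not force the tin against it: the paddle needs only 2 N.

How it is judged:
By the outcome, as a careful person would: the job done as asked, in the order asked, and still so for the second after the job is handed in, with the robot touching nothing.
It also fails if it takes over 51 s, if anything falls off the work surface, if the arm or the gripper's body presses on something with over 40 N, if the wrist force passes 120 N, or if a joint passes its speed limit or range.

## Working session

There is one attempt and no reset: what is moved stays moved. The work goes in short steps, Python scripts to look and compute and a tool call to move; the robot and the scene stay as the last step left them, time stands still between calls to the robot, and variables do not carry over. Pictures are saved under pics/ and viewed, at most 10 in all, crops included, and the job is handed in when it is done.

Besides the shell and the picture viewer there is one more tool, called after "Request:" as name(argument=value, ...), one argument or row to a line, values as JSON. arm_command: Moves the arm, as the interface text tells. Shifts and turns lie within -1 to 1; 1 stands for 500 mm of shift or 2 rad of turn. Its arguments: {"type":"object","properties":{"targets":{"type":"array","items":{"type":"object","properties":{"x":{"type":"number","minimum":-1,"maximum":1},"y":{"type":"number","minimum":-1,"maximum":1},"z":{"type":"number","minimum":-1,"maximum":1},"rx":{"type":"number","minimum":-1,"maximum":1},"ry":{"type":"number","minimum":-1,"maximum":1},"rz":{"type":"number","minimum":-1,"maximum":1},"claw":{"type":"number"}}}},"squeeze":{"type":"number"}},"required":["targets"]}

```bash
mkdir -p pics; cat > h.py <<'E'
import numpy as np, cv2
from plant import robot
def cloud(n):
    im,d=robot.read_camera(n); c=robot.get_calibration(n); K=np.array(c["intrinsics"])
    R=np.array(c["orientation"]); 
    if R.shape!=(3,3): R=cv2.Rodrigues(R.astype(float))[0]
    v,u=np.mgrid[:400,:640]
    p=np.stack([(u-K[0,2])/K[0,0]*d,-(v-K[1,2])/K[1,1]*d,-d],-1)@R.T+np.array(c["origin"])
    p[d==0]=np.nan
    return im,d,p,c
E
python3 - <<'E'
from h import *
ims=[]
for n in("scene","top"):
    im,d,p,c=cloud(n); ims.append(im); np.savez(n,im=im,p=p); print(n,c)
cv2.imwrite("pics/a.png",cv2.resize(np.vstack(ims)[:,:,::-1],(480,600))); cv2.imwrite("pics/top.png",ims[1][:,:,::-1])
cv2.imwrite("pics/scene.png",ims[0][:,:,::-1])
print(robot.read_state())
E
```

```text
scene {'intrinsics': array([[472.39642216,   0.        , 322.18110331],
       [  0.        , 472.39642216, 199.04862056],
       [  0.        ,   0.        ,   1.        ]]), 'origin': array([-0.42697783,  0.68963017,  1.13774823]), 'orientation': array([ 0.53567327, -0.95643473, -1.9454756 ])}
top {'intrinsics': array([[502.5804768 ,   0.        , 322.18712345],
       [  0.        , 502.5804768 , 201.25626403],
       [  0.        ,   0.        ,   1.        ]]), 'origin': array([0.47372319, 0.02702438, 1.54110179]), 'orientation': array([ 0.08248411, -0.08629482, -1.54630811])}
{'t': 0.1, 'q': array([-1.27940223e+00,  1.31082123e-01,  1.48913744e+00,  1.69623137e-05,
        1.52295413e+00, -8.53950254e-02]), 'dq': array([-6.94164805e-04,  4.04282578e-04, -2.50346226e-03, -1.22772697e-03,
        2.65281414e-05,  6.95399532e-04]), 'joint_torque': array([ 8.72074379e-04, -5.61347473e+01, -4.93092585e+01,  7.72149721e-02,
        2.91275274e-02, -3.49092420e-05]), 'tool_pos': array([ 0.22065902, -0.55745773,  0.23171249]), 'orientation': array([-3.08445954e+00, -5.88067952e-01,  2.28759262e-04]), 'force': array([ 0.46449415, -0.72337526, -0.16951387]), 'wrist_torque': array([ 0.05702225, -0.01996542,  0.05931945]), 'gripper_force': 0.0, 'opening': 0.0930861122143615}
```

View pics/top.png

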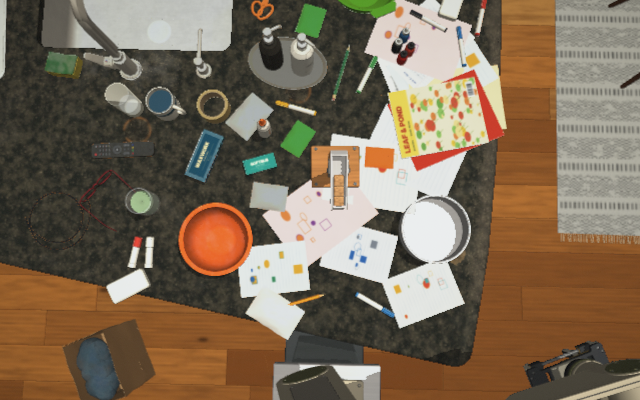

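View pics/scene.png

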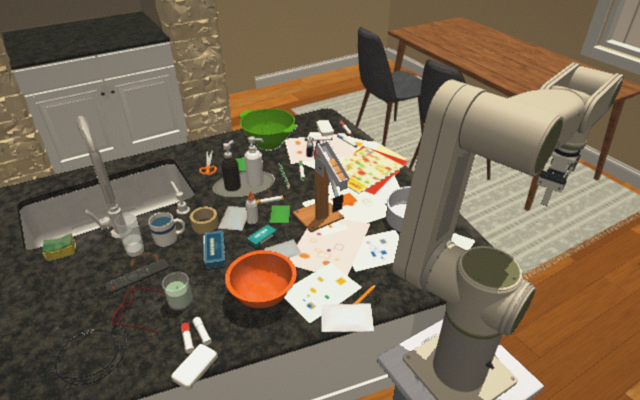

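Top view: the tin is at about (434,229), the bowl at (216,239), and the dispenser foot at (335,167). The chute runs down the image, with its lip near (338,208), facing the robot.

```bash
python3 - <<'E'
from h import *
f=np.load("top.npz"); im=f["im"]; p=f["p"]
v,u=np.mgrid[:400,:640]
m=(np.hypot(u-434,v-229)<45)&(p[...,2]>.058)&(p[...,2]<.085)
q=p[m]; (c,r)=cv2.minEnclosingCircle(q[:,:2].astype(np.float32)); print("tin",c,r,m.sum(),np.median(q[:,2]))
A=np.c_[2*q[:,:2],np.ones(len(q))]; s=np.linalg.lstsq(A,(q[:,:2]**2).sum(1),rcond=None)[0]; print("tinfit",s[:2],np.sqrt(s[2]+s[0]**2+s[1]**2))
m=(np.hypot(u-216,v-239)<45)&(p[...,2]>.07); (c,r)=cv2.minEnclosingCircle(p[m][:,:2].astype(np.float32)); print("bowl",c,r)
# foot wood
hsv=cv2.cvtColor(im,cv2.COLOR_RGB2HSV)
m=(u>305)&(u<365)&(v>140)&(v<195)&(p[...,2]>.005)&(p[...,2]<.05); q=p[m]; 
b=cv2.minAreaRect(q[:,:2].astype(np.float32)); print("foot",b,np.median(q[:,2]),m.sum())
m=(u>318)&(u<360)&(v>140)&(v<222)&(p[...,2]>.2); q=p[m]
b=cv2.minAreaRect(q[:,:2].astype(np.float32)); print("chute",b,cv2.boxPoints(b),q[:,2].min(),q[:,2].max())
for z0 in np.arange(.2,.36,.01):
    k=q[(q[:,2]>=z0)&(q[:,2]<z0+.01)]
    if len(k): print(round(z0,3),len(k),k.mean(0).round(4),k[:,1].min().round(3),k[:,1].max().round(3),k[:,0].min().round(3))
g=cv2.resize(im[135:225,295:385],(540,540),interpolation=cv2.INTER_NEAREST); cv2.imwrite("pics/crop.png",g[:,:,::-1])
E
```

```text
tin (0.5595678091049194, -0.3101120889186859) 0.10213357955217361 501 0.06832336553862173
tinfit [ 0.5600618 -0.3095285] 0.09819211266314025
bowl (0.5147194862365723, 0.3313080370426178) 0.10677103698253632
foot ((0.7463740706443787, -0.012287594377994537), (0.16653604805469513, 0.18039296567440033), 1.2758755683898926) 0.012400122839578143 1360
chute ((0.6643893122673035, -0.016075294464826584), (0.14512023329734802, 0.05717824026942253), 5.023978233337402) [[ 0.5896043   0.00604971]
 [ 0.5946116  -0.05090886]
 [ 0.7391743  -0.0382003 ]
 [ 0.73416704  0.01875827]] 0.20964664811871092 0.3413211684987778
0.2 1 [0.7135 0.0066 0.2096] 0.007 0.007 0.714
0.22 11 [ 0.617  -0.0147  0.2269] -0.027 0.009 0.596
0.23 10 [ 0.6419 -0.0056  0.2351] -0.032 0.012 0.596
0.24 28 [ 0.6424 -0.0123  0.2449] -0.034 0.013 0.605
0.25 89 [ 0.6165 -0.0171  0.256 ] -0.042 0.015 0.593
0.26 122 [ 0.6316 -0.0152  0.2643] -0.042 0.015 0.59
0.27 137 [ 0.6382 -0.0164  0.2754] -0.038 0.01 0.597
0.28 196 [ 0.6666 -0.0143  0.2854] -0.038 0.011 0.616
0.29 218 [ 0.6879 -0.0149  0.2944] -0.038 0.011 0.629
0.3 110 [ 0.7019 -0.0134  0.3043] -0.035 0.005 0.647
0.31 60 [ 0.6997 -0.0146  0.3155] -0.034 0.007 0.668
0.32 56 [ 0.713  -0.0131  0.3252] -0.034 0.007 0.685
0.33 51 [ 0.7171 -0.0128  0.3346] -0.033 0.007 0.7
0.34 5 [ 0.7165 -0.0156  0.3408] -0.032 -0.003 0.711
```

View pics/crop.png

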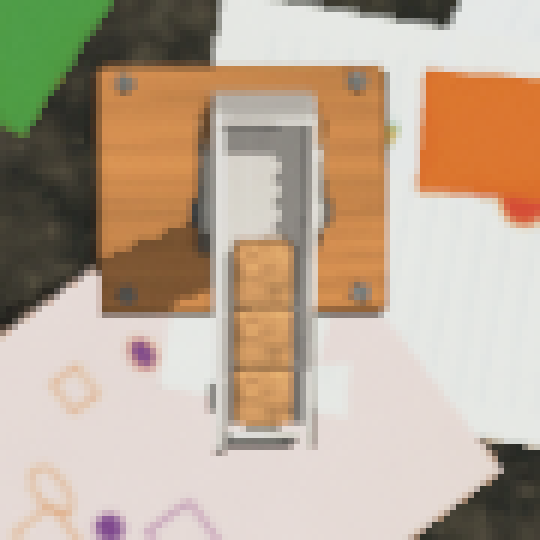

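The crop shows the foot spanning (97..388, 66..313), the gate's top edge at about (262,442), and three biscuits behind it. The chute walls run straight down the image.

```bash
python3 - <<'E'
from h import *
c=robot.get_calibration("top");K=c["intrinsics"];R=cv2.Rodrigues(c["orientation"])[0];o=c["origin"]
def ray(cu,cv_,z):
    u=(cu+.5)/6+295-.5;v=(cv_+.5)/6+135-.5
    d=R@np.array([(u-K[0,2])/K[0,0],-(v-K[1,2])/K[1,1],-1]); return (o+d*(z-o[2])/d[2]).round(4)
for n,a in dict(ftl=(97,66,.015),ftr=(388,66,.015),fbr=(388,315,.015),fbl=(97,315,.015),gateL=(228,440,.258),gateR=(297,440,.258),wallL_lo=(217,450,.262),wallR_lo=(316,450,.262),wallL_hi=(215,100,.34),wallR_hi=(318,100,.34)).items(): print(n,ray(*a))
E
```

```text
ftl [0.8111 0.0644 0.015 ]
ftr [ 0.8146 -0.0855  0.015 ]
fbr [ 0.6852 -0.0874  0.015 ]
fbl [0.6817 0.0612 0.015 ]
gateL [ 0.596  -0.0016  0.258 ]
gateR [ 0.5967 -0.0311  0.258 ]
wallL_lo [0.5913 0.0031 0.262 ]
wallR_lo [ 0.5922 -0.039   0.262 ]
wallL_hi [0.7264 0.0084 0.34  ]
wallR_hi [ 0.7274 -0.0334  0.34  ]
```

Request:
arm_command(
  targets=[
    {"x": 0.482,"y": 0.495,"z": -0.1,"rz": 0.598,"claw": 0},
    {"x": 0.482,"y": 0.495,"z": -0.1,"rz": 0.598,"claw": 0},
    {"x": 0.482,"y": 0.495,"z": -0.1,"rz": 0.598,"claw": 0},
    {"x": 0.482,"y": 0.495,"z": -0.1,"rz": 0.598,"claw": 0},
    {"x": 0.482,"y": 0.495,"z": -0.1,"rz": 0.598,"claw": 0},
    {"x": 0.482,"y": 0.495,"z": -0.1,"rz": 0.598,"claw": 0},
    {"x": 0.482,"y": 0.495,"z": -0.1,"rz": 0.598,"claw": 0},
    {"x": 0.482,"y": 0.495,"z": -0.1,"rz": 0.598,"claw": 0},
    {"x": 0.482,"y": 0.495,"z": -0.1,"rz": 0.598,"claw": 0},
    {"x": 0.482,"y": 0.495,"z": -0.1,"rz": 0.598,"claw": 0},
  ],
)

```text
schema error: expected keys x, y, z, rx, ry, rz, claw
```

```bash
python3 - <<'E'
from h import *
s=robot.read_state(); print(s["t"],s["q"].round(3),s["tool_pos"],s["orientation"],cv2.Rodrigues(s["orientation"])[0].round(3))
im,d,p,c=cloud("wrist"); np.savez("w",im=im,p=p); cv2.imwrite("pics/w.png",im[:,:,::-1])
m=(p[...,2]>.063)&(p[...,2]<.075)&(p[...,0]>.43)&(p[...,0]<.68)&(abs(p[...,1]+.31)<.12); q=p[m]
A=np.c_[2*q[:,:2],np.ones(len(q))]; f=np.linalg.lstsq(A,(q[:,:2]**2).sum(1),rcond=None)[0]; print("tinfit",f[:2],np.sqrt(f[2]+f[0]**2+f[1]**2),m.sum())
P=np.load("top.npz")["p"]
for cx,cy in((.49,-.0165),(.48,-.1),(.56,-.31)):
    mm=(np.hypot(P[...,0]-cx,P[...,1]-cy)<.105)&(P[...,2]<.05); print(cx,cy,np.percentile(P[mm][:,2],[1,25,50,75,99]).round(4))
E
```

```text
0.1 [-1.279  0.131  1.489  0.     1.523 -0.085] [ 0.22065902 -0.55745773  0.23171249] [-3.08445954e+00 -5.88067952e-01  2.28759262e-04] [[ 0.93   0.368 -0.   ]
 [ 0.368 -0.93   0.002]
 [ 0.    -0.002 -1.   ]]
tinfit [0. 0.] 0.0 0
0.49 -0.0165 [-0.009  -0.003  -0.0006  0.0017  0.0076]
0.48 -0.1 [-0.0088 -0.0029 -0.0004  0.002   0.0083]
0.56 -0.31 [-0.006   0.0002  0.0029  0.006   0.0464]
```

View pics/w.png

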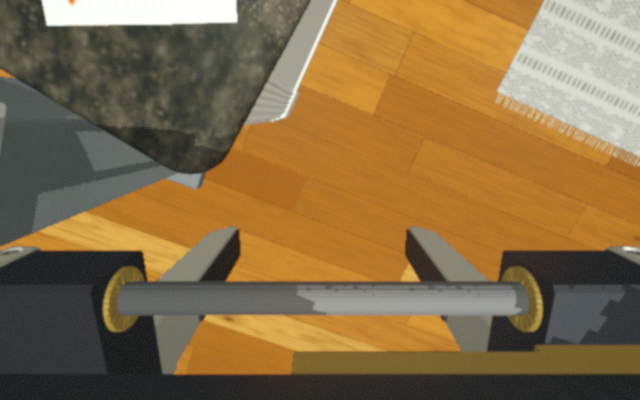

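The move was refused because every row needs all seven keys. The wrist picture therefore shows only floor and the counter corner. The set-down area in front of the lip is flat.

Request:
arm_command(
  targets=[
    {"x": 0.482,"y": 0.495,"z": -0.1,"rx": 0,"ry": 0,"rz": 0.598,"claw": 0},
    {"x": 0.482,"y": 0.495,"z": -0.1,"rx": 0,"ry": 0,"rz": 0.598,"claw": 0},
    {"x": 0.482,"y": 0.495,"z": -0.1,"rx": 0,"ry": 0,"rz": 0.598,"claw": 0},
    {"x": 0.482,"y": 0.495,"z": -0.1,"rx": 0,"ry": 0,"rz": 0.598,"claw": 0},
    {"x": 0.482,"y": 0.495,"z": -0.1,"rx": 0,"ry": 0,"rz": 0.598,"claw": 0},
    {"x": 0.482,"y": 0.495,"z": -0.1,"rx": 0,"ry": 0,"rz": 0.598,"claw": 0},
    {"x": 0.482,"y": 0.495,"z": -0.1,"rx": 0,"ry": 0,"rz": 0.598,"claw": 0},
    {"x": 0.482,"y": 0.495,"z": -0.1,"rx": 0,"ry": 0,"rz": 0.598,"claw": 0},
    {"x": 0.482,"y": 0.495,"z": -0.1,"rx": 0,"ry": 0,"rz": 0.598,"claw": 0},
    {"x": 0.482,"y": 0.495,"z": -0.1,"rx": 0,"ry": 0,"rz": 0.598,"claw": 0},
  ],
)

```text
t: 0.98
tool_pos: [0.4638, -0.3066, 0.1813]
orientation: [-2.205, -2.235, -0.002]
force: [-0.3, -0.3, 0.6]
opening: 0.0929
gripper_force: 0.0
```

```bash
python3 - <<'E'
from h import *
s=robot.read_state(); print(s["t"],s["q"].round(3),s["tool_pos"],s["orientation"],cv2.Rodrigues(s["orientation"])[0].round(3))
im,d,p,c=cloud("wrist"); np.savez("w",im=im,p=p); cv2.imwrite("pics/w2.png",im[:,:,::-1])
m=(p[...,2]>.063)&(p[...,2]<.075)&(p[...,0]>.43)&(p[...,0]<.68)&(abs(p[...,1]+.31)<.12); q=p[m]
A=np.c_[2*q[:,:2],np.ones(len(q))]; f=np.linalg.lstsq(A,(q[:,:2]**2).sum(1),rcond=None)[0]; print("tinfit",f[:2],np.sqrt(f[2]+f[0]**2+f[1]**2),m.sum())
E
```

```text
0.9833 [-6.770e-01  4.300e-02  1.675e+00  1.000e-03  1.426e+00 -6.910e-01] [ 0.46375816 -0.30660316  0.18134329] [-2.20497104e+00 -2.23487483e+00 -1.58106589e-03] [[-0.013  1.    -0.001]
 [ 1.     0.013  0.002]
 [ 0.002 -0.001 -1.   ]]
tinfit [ 0.55632787 -0.31139559] 0.09765368340004928 4670
```

View pics/w2.png

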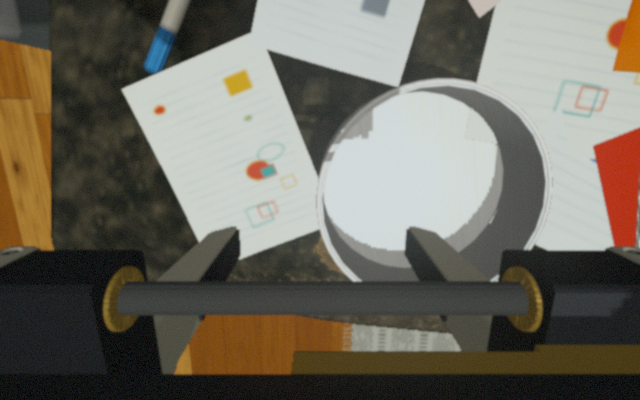

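The wrist view has world +x to the right. The tin's near wall, at u≈320, lies midway between the fingertips at 240 and 405. I'll descend and close.

Request:
arm_command(
  squeeze=30,
  targets=[
    {"x": -0.006,"y": -0.008,"z": -0.07,"rx": 0,"ry": 0,"rz": 0,"claw": 0},
    {"x": -0.006,"y": -0.008,"z": -0.14,"rx": 0,"ry": 0,"rz": 0,"claw": 0},
    {"x": -0.006,"y": -0.008,"z": -0.2,"rx": 0,"ry": 0,"rz": 0,"claw": 0},
    {"x": -0.006,"y": -0.008,"z": -0.235,"rx": 0,"ry": 0,"rz": 0,"claw": 0},
    {"x": -0.006,"y": -0.008,"z": -0.247,"rx": 0,"ry": 0,"rz": 0,"claw": 100},
    {"x": -0.006,"y": -0.008,"z": -0.247,"rx": 0,"ry": 0,"rz": 0,"claw": 200},
    {"x": -0.006,"y": -0.008,"z": -0.247,"rx": 0,"ry": 0,"rz": 0,"claw": 255},
    {"x": -0.006,"y": -0.008,"z": -0.247,"rx": 0,"ry": 0,"rz": 0,"claw": 255},
    {"x": -0.006,"y": -0.008,"z": -0.247,"rx": 0,"ry": 0,"rz": 0,"claw": 255},
    {"x": -0.006,"y": -0.008,"z": -0.247,"rx": 0,"ry": 0,"rz": 0,"claw": 255},
  ],
)

```text
t: 1.87
tool_pos: [0.4597, -0.3152, 0.0608]
orientation: [2.218, 2.221, 0.0]
force: [0.3, 0.1, 0.3]
opening: 0.0573
gripper_force: 0.0
```

Request:
arm_command(
  squeeze=30,
  targets=[
    {"x": 0,"y": 0.006,"z": -0.003,"rx": 0,"ry": 0,"rz": 0,"claw": 255},
    {"x": 0,"y": 0.006,"z": -0.003,"rx": 0,"ry": 0,"rz": 0,"claw": 255},
    {"x": 0,"y": 0.006,"z": -0.003,"rx": 0,"ry": 0,"rz": 0,"claw": 255},
    {"x": 0,"y": 0.006,"z": -0.003,"rx": 0,"ry": 0,"rz": 0,"claw": 255},
    {"x": 0,"y": 0.006,"z": -0.003,"rx": 0,"ry": 0,"rz": 0,"claw": 255},
    {"x": 0,"y": 0.006,"z": -0.003,"rx": 0,"ry": 0,"rz": 0,"claw": 255},
    {"x": 0,"y": 0.006,"z": -0.003,"rx": 0,"ry": 0,"rz": 0,"claw": 255},
    {"x": 0,"y": 0.006,"z": -0.003,"rx": 0,"ry": 0,"rz": 0,"claw": 255},
    {"x": 0,"y": 0.006,"z": -0.003,"rx": 0,"ry": 0,"rz": 0,"claw": 255},
    {"x": 0,"y": 0.006,"z": -0.003,"rx": 0,"ry": 0,"rz": 0,"claw": 255},
  ],
)

```text
t: 2.7
tool_pos: [0.4588, -0.3115, 0.0576]
orientation: [2.219, 2.224, -0.0]
force: [-0.0, 0.1, -0.4]
opening: 0.0039
gripper_force: 30.0
```

Request:
arm_command(
  squeeze=35,
  targets=[
    {"x": 0,"y": 0,"z": 0.03,"rx": 0,"ry": 0,"rz": 0,"claw": 255},
    {"x": 0,"y": 0,"z": 0.07,"rx": 0,"ry": 0,"rz": 0,"claw": 255},
    {"x": 0,"y": 0,"z": 0.11,"rx": 0,"ry": 0,"rz": 0,"claw": 255},
    {"x": -0.02,"y": 0.02,"z": 0.15,"rx": 0,"ry": 0,"rz": 0,"claw": 255},
    {"x": -0.05,"y": 0.06,"z": 0.175,"rx": 0,"ry": 0,"rz": 0,"claw": 255},
    {"x": -0.08,"y": 0.11,"z": 0.18,"rx": 0,"ry": 0,"rz": 0,"claw": 255},
    {"x": -0.105,"y": 0.16,"z": 0.18,"rx": 0,"ry": 0,"rz": 0,"claw": 255},
    {"x": -0.12,"y": 0.21,"z": 0.18,"rx": 0,"ry": 0,"rz": 0,"claw": 255},
    {"x": -0.125,"y": 0.26,"z": 0.18,"rx": 0,"ry": 0,"rz": 0,"claw": 255},
    {"x": -0.125,"y": 0.31,"z": 0.18,"rx": 0,"ry": 0,"rz": 0,"claw": 255},
  ],
)

```text
t: 3.53
tool_pos: [0.3952, -0.1553, 0.1473]
orientation: [-2.22, -2.222, 0.0]
force: [1.5, -0.0, -0.7]
opening: 0.0039
gripper_force: 35.0
```

Request:
arm_command(
  targets=[
    {"x": 0,"y": 0.05,"z": 0,"rx": 0,"ry": 0,"rz": 0,"claw": 255},
    {"x": 0,"y": 0.1,"z": 0,"rx": 0,"ry": 0,"rz": 0,"claw": 255},
    {"x": 0,"y": 0.15,"z": 0,"rx": 0,"ry": 0,"rz": 0,"claw": 255},
    {"x": 0,"y": 0.2,"z": 0,"rx": 0,"ry": 0,"rz": 0,"claw": 255},
    {"x": 0,"y": 0.24,"z": 0,"rx": 0,"ry": 0,"rz": 0,"claw": 255},
    {"x": 0,"y": 0.27,"z": 0,"rx": 0,"ry": 0,"rz": 0,"claw": 255},
    {"x": 0,"y": 0.28,"z": 0,"rx": 0,"ry": 0,"rz": 0,"claw": 255},
    {"x": 0,"y": 0.28,"z": 0,"rx": 0,"ry": 0,"rz": 0,"claw": 255},
  ],
)

```text
t: 4.2
tool_pos: [0.3961, -0.0156, 0.1475]
orientation: [-2.217, -2.226, 0.0]
force: [0.3, 0.5, -1.9]
opening: 0.0039
gripper_force: 35.0
```

```bash
python3 - <<'E'
from h import *
s=robot.read_state(); print(s["t"],s["tool_pos"],s["force"],s["opening"],s["gripper_force"])
for n in("wrist","scene"):
    im,d,p,c=cloud(n); cv2.imwrite("pics/%s3.png"%n,im[:,:,::-1]); np.savez(n+"3",im=im,p=p)
    m=(p[...,2]>.147)&(p[...,2]<.166)&(p[...,0]>.4)&(p[...,0]<.61)&(abs(p[...,1]+.017)<.11); q=p[m]
    if m.sum()<20: continue
    A=np.c_[2*q[:,:2],np.ones(len(q))]; f=np.linalg.lstsq(A,(q[:,:2]**2).sum(1),rcond=None)[0]; print(n,f[:2],np.sqrt(f[2]+f[0]**2+f[1]**2),m.sum())
    for a,b in((.4,.45),(.45,.5),(.5,.55),(.55,.61)):
        k=q[(q[:,0]>a)&(q[:,0]<b)]; print(a,len(k),np.median(k[:,2]) if len(k) else 0)
E
```

```text
4.2 [ 0.39608079 -0.01558921  0.14748019] [ 0.30683769  0.52694182 -1.93288665] 0.0038775460715256855 34.98806118965149
wrist [ 0.48594847 -0.02010273] 0.08530821042071786 6113
0.4 2565 0.15964304992775835
0.45 1871 0.15964150370672495
0.5 1677 0.15878292233069508
0.55 0 0
scene [ 0.49054666 -0.02904787] 0.096029001666228 259
0.4 99 0.15588895895628962
0.45 47 0.15709916617674924
0.5 27 0.15923446277846665
0.55 86 0.156413140046066
```

View pics/wrist3.png

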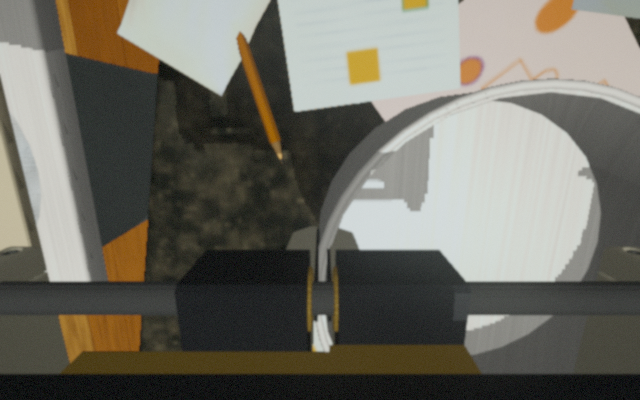

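The wrist view shows the near wall pinched cleanly at u≈320 and the tin level, with its rim at z≈0.159. Now push +x gently.

Request:
arm_command(
  targets=[
    {"x": 0.02,"y": 0,"z": 0,"rx": 0,"ry": 0,"rz": 0,"claw": 255},
    {"x": 0.04,"y": 0,"z": 0,"rx": 0,"ry": 0,"rz": 0,"claw": 255},
    {"x": 0.055,"y": 0,"z": 0,"rx": 0,"ry": 0,"rz": 0,"claw": 255},
    {"x": 0.068,"y": 0,"z": 0,"rx": 0,"ry": 0,"rz": 0,"claw": 255},
    {"x": 0.08,"y": 0,"z": 0,"rx": 0,"ry": 0,"rz": 0,"claw": 255},
    {"x": 0.092,"y": 0,"z": 0,"rx": 0,"ry": 0,"rz": 0,"claw": 255},
    {"x": 0.104,"y": 0,"z": 0,"rx": 0,"ry": 0,"rz": 0,"claw": 255},
    {"x": 0.116,"y": 0,"z": 0,"rx": 0,"ry": 0,"rz": 0,"claw": 255},
    {"x": 0.126,"y": 0,"z": 0,"rx": 0,"ry": 0,"rz": 0,"claw": 255},
    {"x": 0.134,"y": 0,"z": 0,"rx": 0,"ry": 0,"rz": 0,"claw": 255},
  ],
)

```text
t: 5.13
tool_pos: [0.4637, -0.0164, 0.1475]
orientation: [-2.219, -2.224, 0.0]
force: [-1.4, -0.2, -1.3]
opening: 0.0036
gripper_force: 35.0
```

Request:
arm_command(
  targets=[
    {"x": 0,"y": 0,"z": 0,"rx": 0,"ry": 0,"rz": 0,"claw": 255},
    {"x": 0,"y": 0,"z": 0,"rx": 0,"ry": 0,"rz": 0,"claw": 255},
    {"x": 0,"y": 0,"z": 0,"rx": 0,"ry": 0,"rz": 0,"claw": 255},
    {"x": 0,"y": 0,"z": 0,"rx": 0,"ry": 0,"rz": 0,"claw": 255},
    {"x": 0,"y": 0,"z": 0,"rx": 0,"ry": 0,"rz": 0,"claw": 255},
    {"x": 0,"y": 0,"z": 0,"rx": 0,"ry": 0,"rz": 0,"claw": 255},
    {"x": 0,"y": 0,"z": 0,"rx": 0,"ry": 0,"rz": 0,"claw": 255},
    {"x": 0,"y": 0,"z": 0,"rx": 0,"ry": 0,"rz": 0,"claw": 255},
    {"x": 0,"y": 0,"z": 0,"rx": 0,"ry": 0,"rz": 0,"claw": 255},
    {"x": 0,"y": 0,"z": 0,"rx": 0,"ry": 0,"rz": 0,"claw": 255},
  ],
)

```text
t: 5.97
tool_pos: [0.4633, -0.0164, 0.1476]
orientation: [-2.219, -2.224, 0.0]
force: [-0.8, 0.0, -2.7]
opening: 0.0035
gripper_force: 35.0
```

```bash
python3 - <<'E'
from h import *
s=robot.read_state(); print(s["t"],s["tool_pos"],s["force"])
a=[robot.read_camera(n)[0] for n in("top","scene","wrist")]
t=cv2.resize(a[0][130:280,260:420],(426,400)); sc=cv2.resize(a[1][110:260,270:430],(374,400)); w=cv2.resize(a[2],(320,200))
o=np.zeros((600,800,3),np.uint8); o[:400,:426]=t; o[:400,426:]=sc; o[400:,:320]=w
cv2.imwrite("pics/p.png",o[:,:,::-1])
E
```

```text
5.9667 [ 0.46326165 -0.016404    0.14763151] [-0.8487895   0.02893528 -2.67098946]
```

View pics/p.png

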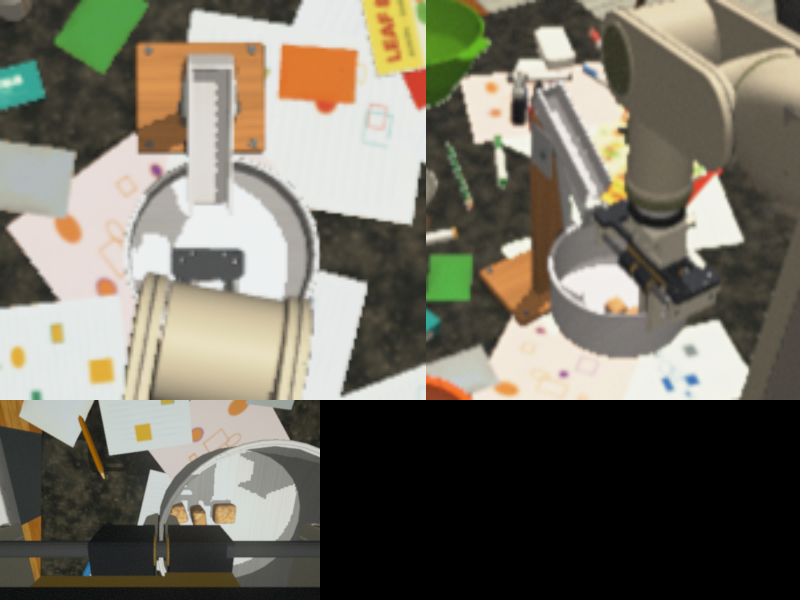

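All three biscuits are in the tin (wrist inset at (180,513), (200,516), (225,513)) and the chute is empty. Next I'll back off smoothly and lower.

Request:
arm_command(
  targets=[
    {"x": -0.008,"y": 0,"z": 0,"rx": 0,"ry": 0,"rz": 0,"claw": 255},
    {"x": -0.02,"y": 0,"z": 0,"rx": 0,"ry": 0,"rz": 0,"claw": 255},
    {"x": -0.036,"y": 0,"z": 0,"rx": 0,"ry": 0,"rz": 0,"claw": 255},
    {"x": -0.054,"y": 0,"z": 0,"rx": 0,"ry": 0,"rz": 0,"claw": 255},
    {"x": -0.072,"y": 0,"z": 0,"rx": 0,"ry": 0,"rz": 0,"claw": 255},
    {"x": -0.09,"y": 0,"z": 0,"rx": 0,"ry": 0,"rz": 0,"claw": 255},
    {"x": -0.106,"y": 0,"z": -0.005,"rx": 0,"ry": 0,"rz": 0,"claw": 255},
    {"x": -0.12,"y": 0,"z": -0.015,"rx": 0,"ry": 0,"rz": 0,"claw": 255},
    {"x": -0.128,"y": 0,"z": -0.03,"rx": 0,"ry": 0,"rz": 0,"claw": 255},
    {"x": -0.13,"y": 0,"z": -0.05,"rx": 0,"ry": 0,"rz": 0,"claw": 255},
  ],
)

```text
t: 6.95
tool_pos: [0.3981, -0.0165, 0.1223]
orientation: [2.219, 2.223, 0.001]
force: [0.5, 1.2, -1.7]
opening: 0.0037
gripper_force: 35.0
```

Request:
arm_command(
  targets=[
    {"x": 0,"y": 0,"z": -0.02,"rx": 0,"ry": 0,"rz": 0,"claw": 255},
    {"x": 0,"y": 0,"z": -0.04,"rx": 0,"ry": 0,"rz": 0,"claw": 255},
    {"x": 0,"y": 0,"z": -0.06,"rx": 0,"ry": 0,"rz": 0,"claw": 255},
    {"x": 0,"y": 0,"z": -0.078,"rx": 0,"ry": 0,"rz": 0,"claw": 255},
    {"x": 0,"y": 0,"z": -0.094,"rx": 0,"ry": 0,"rz": 0,"claw": 255},
    {"x": 0,"y": 0,"z": -0.106,"rx": 0,"ry": 0,"rz": 0,"claw": 255},
    {"x": 0,"y": 0,"z": -0.116,"rx": 0,"ry": 0,"rz": 0,"claw": 255},
    {"x": 0,"y": 0,"z": -0.122,"rx": 0,"ry": 0,"rz": 0,"claw": 255},
    {"x": 0,"y": 0,"z": -0.127,"rx": 0,"ry": 0,"rz": 0,"claw": 255},
    {"x": 0,"y": 0,"z": -0.127,"rx": 0,"ry": 0,"rz": 0,"claw": 255},
  ],
)

```text
t: 7.78
tool_pos: [0.3982, -0.0164, 0.0588]
orientation: [-2.219, -2.223, 0.0]
force: [0.3, 0.6, -2.4]
opening: 0.0041
gripper_force: 35.0
```

Request:
arm_command(
  targets=[
    {"x": 0,"y": 0,"z": -0.001,"rx": 0,"ry": 0,"rz": 0,"claw": 255},
    {"x": 0,"y": 0,"z": -0.002,"rx": 0,"ry": 0,"rz": 0,"claw": 255},
    {"x": 0,"y": 0,"z": -0.003,"rx": 0,"ry": 0,"rz": 0,"claw": 255},
    {"x": 0,"y": 0,"z": -0.003,"rx": 0,"ry": 0,"rz": 0,"claw": 255},
  ],
)

```text
t: 8.12
tool_pos: [0.3986, -0.0165, 0.058]
orientation: [2.219, 2.223, 0.001]
force: [0.4, -0.1, -1.1]
opening: 0.0039
gripper_force: 35.0
```

Contact is starting, so I'll release slowly and then rise straight up.

Request:
arm_command(
  squeeze=5,
  targets=[
    {"x": 0,"y": 0,"z": -0.001,"rx": 0,"ry": 0,"rz": 0,"claw": 255},
    {"x": 0,"y": 0,"z": -0.001,"rx": 0,"ry": 0,"rz": 0,"claw": 255},
    {"x": 0,"y": 0,"z": -0.001,"rx": 0,"ry": 0,"rz": 0,"claw": 230},
    {"x": 0,"y": 0,"z": -0.001,"rx": 0,"ry": 0,"rz": 0,"claw": 200},
    {"x": 0,"y": 0,"z": -0.001,"rx": 0,"ry": 0,"rz": 0,"claw": 160},
    {"x": 0,"y": 0,"z": -0.001,"rx": 0,"ry": 0,"rz": 0,"claw": 160},
    {"x": 0,"y": 0,"z": -0.001,"rx": 0,"ry": 0,"rz": 0,"claw": 160},
    {"x": 0,"y": 0,"z": -0.001,"rx": 0,"ry": 0,"rz": 0,"claw": 160},
    {"x": 0,"y": 0,"z": -0.001,"rx": 0,"ry": 0,"rz": 0,"claw": 160},
    {"x": 0,"y": 0,"z": -0.001,"rx": 0,"ry": 0,"rz": 0,"claw": 160},
  ],
)

```text
t: 8.95
tool_pos: [0.3983, -0.0164, 0.0571]
orientation: [-2.219, -2.224, 0.0]
force: [-0.0, -0.9, -0.8]
opening: 0.0343
gripper_force: 0.0
```

Request:
arm_command(
  targets=[
    {"x": 0,"y": 0,"z": 0.02,"rx": 0,"ry": 0,"rz": 0,"claw": 160},
    {"x": 0,"y": 0,"z": 0.06,"rx": 0,"ry": 0,"rz": 0,"claw": 160},
    {"x": 0,"y": 0,"z": 0.11,"rx": 0,"ry": 0,"rz": 0,"claw": 160},
    {"x": 0,"y": 0,"z": 0.17,"rx": 0,"ry": 0,"rz": 0,"claw": 160},
    {"x": 0,"y": 0,"z": 0.22,"rx": 0,"ry": 0,"rz": 0,"claw": 160},
    {"x": 0,"y": -0.05,"z": 0.25,"rx": 0,"ry": 0,"rz": 0,"claw": 160},
    {"x": 0,"y": -0.12,"z": 0.25,"rx": 0,"ry": 0,"rz": 0,"claw": 160},
    {"x": 0,"y": -0.2,"z": 0.25,"rx": 0,"ry": 0,"rz": 0,"claw": 160},
    {"x": 0,"y": -0.25,"z": 0.25,"rx": 0,"ry": 0,"rz": 0,"claw": 160},
    {"x": 0,"y": -0.25,"z": 0.25,"rx": 0,"ry": 0,"rz": 0,"claw": 160},
  ],
)

```text
t: 9.78
tool_pos: [0.3982, -0.1454, 0.1834]
orientation: [2.221, 2.218, -0.001]
force: [-0.8, 0.2, 0.0]
opening: 0.0347
gripper_force: 0.0
```

```bash
python3 - <<'E'
from h import *
im=robot.read_camera("top")[0]; cv2.imwrite("pics/end.png",cv2.resize(im[120:320,160:480],(800,500))[:,:,::-1])
E
```

```text
(no output)
```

View pics/end.png

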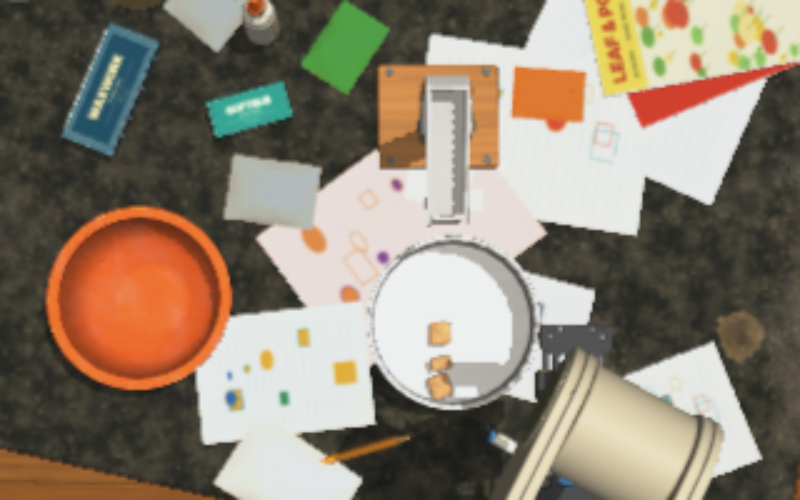

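The tin stands upright at about (453,322) with all three biscuits in it, at (440,333), (440,362) and (440,385). The chute is empty and shut, the bowl is untouched and the gripper is clear.

```bash
python3 -c "
from plant import robot
print(robot.close_job())"
```

```text
the job is handed in; nothing more can be done
None
```

The job is handed in after about 10 s of robot time: the tin stands upright on the worktop in front of the dispenser with all three biscuits in it, released, and the mixing bowl was not touched.

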